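Jack up the dropped leaf of the assembly platform and hold it

TASK

Set the red lever jack under the dropped wooden leaf: saddle under the blue tape cross, jack square to the leaf and pushed in until its nose meets the stop bar on the bench, then let go of it. Give the yellow handle pad a trial pump that lifts the leaf well off its legs, let the handle come all the way back up, then press it down to its stop again, so that the leaf is level, and finish while holding it down there: do not let go at the end. Lift the leaf with the jack only, not with the gripper, and leave the other things on the bench where they are.

Things in the scene. Friction and masses are not known exactly. Their poses are not given: they have to be found in the camera images.
- jack: Loose red lever jack, 0.9 kg. Base plate 215 x 90 x 10 mm; origin on its underside, 100 mm behind the nose (front edge), 115 mm ahead of the tail; x points to the nose, z up. Red housing block 44 mm (x) by 40 mm (y), top 100 mm up, centred 15 mm ahead of the origin: grip it across y from above. Round steel saddle, 28 mm across, 75 mm ahead of the origin; the handle points to the tail.
- jack_grip (a point): Grip point of the jack: on the housing's axis, 80 mm above the jack's underside (20 mm below the housing's top), 15 mm ahead of the jack's origin. x points to the jack's nose.
- jack_nose (a point): Middle of the front edge of the jack's base plate, 5 mm above its underside; 100 mm ahead of the jack's origin.
- saddle_top (a point): Centre of the saddle's flat top, 56 mm above the jack's underside with the handle up; it rises straight up by 31 mm as the handle goes fully down (6.2 mm per 0.1 rad).
- jack_handle (a joint): Handle of the jack, rad: 0 fully up (a spring brings it back there), 0.5 fully down on its stop. Its axis is level, 20 mm behind the jack's origin and 60 mm up. Pressing it down under the leaf takes about 7 to 11 N; nothing latches, so it stays down only while pressed.
- handle_pad (a point): Centre of the top face of the yellow pad (40 mm along the handle, 50 mm across, 8 mm thick) at the handle's end, to be pressed from above. Handle up: about 104 mm above the bench, 110 mm behind the jack's origin, sloping 0.4 rad up to the tail. Fully down: about 56 mm above the bench, 120 mm behind the origin, sloping 0.1 rad down to the tail.
- platform: Low plywood platform fixed to the bench, its leaf towards the robot. Origin on the bench below the lift point; x points from the leaf's free edge to the platform's box (the way the jack is pushed in), z up. The leaf's free edge lies 18 mm from the origin on the robot's side; the leaf is 260 mm wide. The box is 110 mm high, 160 to 450 mm along x, 400 mm wide, with a jar and a block (to 85 mm high) fixed on it.
- lift_point (a point): Centre of the underside of the steel lift pad (36 mm across) under the leaf, straight below the blue tape cross on the leaf's top (23 mm above this point). With the leaf dropped it is 63 mm above the bench, so the jack's saddle (56 mm) goes under it with 7 mm to spare; with the leaf level 87 mm.
- stop_face (a point): Middle of the near face of the dark wooden stop bar on the bench under the leaf, 8 mm above the bench. The bar is 180 mm wide (along y) and 16 mm high, and its face looks to the platform's -x. With the jack's nose against it the saddle is under the lift pad.
- leaf (a joint): Tilt of the wooden leaf about its hinge at the platform's box, rad: 0 dropped (on its two stub legs, 115 mm either side of the middle), grows as the free edge rises, 0.155 level. It falls back by its weight, about 7 to 12 N at the lift point. Top of its free edge about 83 mm above the bench dropped, 110 mm level.
- glue_bottle: Yellow glue bottle, 64 mm across, 170 mm high, loose; origin under its foot. To be left alone.
- tape_roll: Roll of blue tape lying flat, 96 mm across, 24 mm high, loose; origin under its centre. To be left alone.
- drill: Red and black cordless drill lying on its side, about 200 x 200 x 60 mm, loose; origin under the barrel. To be left alone.
- hammer: Hammer with a wooden handle lying along its x, loose. To be left alone.
- offcut: Strip of wood 140 x 45 x 19 mm lying flat, loose; origin under its centre. To be left alone.
Not all that is in view belongs to the job. What is shaped like the jack but green is not meant.

How it is judged:
By the outcome, as a careful person would: the job done as asked, in the order asked, and still so for the second after the job is handed in, while the arm keeps its last pose, push and grip.
It also fails if it takes over 54 s, if anything falls off the work surface, if the arm or the gripper's body presses on something with over 40 N, if the wrist force passes 120 N, or if a joint passes its speed limit or range.

ROBOT

A 7-joint arm with a two-finger parallel gripper is mounted at the origin on the work surface. World frame = base frame: x ahead of the robot, y to its left, z up, the work surface at z = 0. Lengths are in m, angles in rad, forces in N, time in s.
With the tool pointing down it reaches from about 0.425 to 0.925 m from the base axis. Payload 6.8 kg.
Tool frame: the origin (TCP) lies between the finger pads; the fingertips stand 22 mm ahead of it and the grasp point (between the pads) lies 3 mm ahead of it; z points along the fingers, x is the direction in which the jaws open and shut, and the axes are right-handed (so a half turn about z gives the same grasp; the last joint's range is limited). The gripper opens to 88 mm and grips with 3 to 60 N. Pads are 20 mm wide; open, the fingers measure 115 mm over their backs; the gripper's body (75 mm by 178 mm) begins 61 mm behind the grasp point.
Start: joints at [1.173, 0.477, 0.022, 1.555, -0.011, 1.109, -0.083], TCP at [0.193, -0.647, 0.245] pointing down, gripper open.
Joint ranges: [-2.96, 2.96], [-0.34, 2.1], [-1.41, 1.46], [0.24, 2.44], [-1.37, 4.51], [0.17, 1.92], [-2.96, 2.96]. Speed limits (rad/s): [2.39, 2.39, 3.14, 3.14, 3.14, 3.14, 3.14].

INTERFACE

Orientations are given as [roll, pitch, yaw] about the fixed x, y, z axes, in that order (R = Rz(yaw) Ry(pitch) Rx(roll)).
In Python, from bench import env gives the robot as it stands. The module is installed in compiled form; this text tells all that it offers.
- The arm moves only by the shell command python3 -m pendant 'ROWS' [FORCE]. ROWS is JSON, a list of rows, each a list of 3 entries, a list of its own where there are three numbers: the turn, a rotation vector about the world's x, y, z in rad, then the shift along the world's x, y, z in m, then the finger opening in m, from 0 to 0.0878. A call has 1 to 5 rows; each row is the pose to reach, as a shift and turn from the pose measured when the call began; what a row does not reach only later rows make up. A row lasts 1/8 s, in which the tool goes at most 62.5 mm and 10.7 degrees, less where a joint would pass 70% of its speed; a pose out of reach is approached as far as the arm can. A call with a gripper value outside its range is refused whole. The fingers move at their own pace and stop on an object; FORCE is the grip in N (left out, the last holds). Time passes only in rows, so rows that repeat a pose let the fingers close. It gives the time, the measured TCP pose, the force and the opening at its end, in the units of the state.
- env.read_state(): the state, without advancing time (a new reading comes with each control period).
- env.capture(name): name is "scene" or "top"; returns a dict with "image" (480x640x3 uint8, red, green, blue), "vertical_fov" (degrees; the focal length in pixels is half the picture's height over the tangent of half this angle, whatever the lens; pixels are square), "cx", "cy" (the principal point, pixels), "pose" (4x4, takes a point from camera to world coordinates). Camera axes: x right, y down, z forward; pixel columns grow to the right and rows downward; lengths in m; the calibration is good to about 2 mm. A picture is of the moment at which its call begins. There is no depth.
- env.close_job(): hands the job in, once; it reports no verdict.
The state is a dict: "time_s": time; "q": joint angles; "joint_vel": joint speeds; "joint_torque": joint torques, N m; "eef_pos": TCP position; "orientation": TCP orientation; "force": force on the tool from outside, world axes, zero at the start; "moment": the same for the moment, N m; "finger_gap": opening from 0.0 (shut) to 1.0 (fully open).
Only numpy, scipy, OpenCV 4.12 (cv2) and the standard library are available. Lean on these libraries where they do the work, as an engineer would, in place of code of your own. Each camera call takes 0.05 s, during which the arm holds its last target. There are 200 camera calls.

## Working session

There is one attempt and no reset: what is moved stays moved. The work goes in short steps, Python scripts to look and compute and a shell command to move; the robot and the scene stay as the last step left them, time stands still between calls to the robot, and variables do not carry over. Pictures are saved under pics/ and viewed, on a budget of 10 in all, crops included, one or two more only if the job needs it, and the job is handed in when it is done.

```bash
mkdir -p pics; cat > h.py <<'E'
from bench import env
import numpy as np, cv2
def cap(name,fn=None):
    c=env.capture(name)
    if fn: cv2.imwrite('pics/'+fn,cv2.cvtColor(c['image'],cv2.COLOR_RGB2BGR))
    return c
def ray(c,u,v):
    f=240/np.tan(np.radians(c['vertical_fov'])/2)
    d=c['pose'][:3,:3]@np.array([(u-c['cx'])/f,(v-c['cy'])/f,1.])
    return c['pose'][:3,3],d
def onz(c,u,v,z):
    o,d=ray(c,u,v); return o+d*(z-o[2])/d[2]
def proj(c,p):
    f=240/np.tan(np.radians(c['vertical_fov'])/2)
    q=c['pose'][:3,:3].T@(np.array(p)-c['pose'][:3,3]); return q[:2]/q[2]*f+[c['cx'],c['cy']]
E
python3 - <<'E'
from h import *
for n in('scene','top'):
    c=cap(n,n+'1.png'); np.set_printoptions(precision=3,suppress=True); print(n,c['vertical_fov'],c['cx'],c['cy'],c['pose'])
print(env.read_state())
E
```

```text
scene 54.32839668211916 320.4542242077857 238.43443170069514 [[ 0.83   0.447 -0.332  0.962]
 [ 0.557 -0.669  0.492 -0.654]
 [-0.002 -0.593 -0.805  1.148]
 [ 0.     0.     0.     1.   ]]
top 55.40074738905833 311.15300739870133 245.82870945471637 [[-0.015 -0.997  0.072  0.408]
 [-1.     0.014 -0.01   0.006]
 [ 0.009 -0.072 -0.997  1.462]
 [ 0.     0.     0.     1.   ]]
{'time_s': 0.1, 'q': array([ 1.173,  0.478,  0.022,  1.556, -0.011,  1.109, -0.083]), 'joint_vel': array([-0.   , -0.002,  0.   , -0.003,  0.001, -0.001,  0.001]), 'joint_torque': array([  0.006, -58.409,   1.541, -27.331,  -0.054,   0.013,   0.   ]), 'eef_pos': array([ 0.193, -0.646,  0.244]), 'orientation': array([ 3.141,  0.002, -1.281]), 'force': array([0.472, 1.14 , 0.446]), 'moment': array([-0.002,  0.015, -0.004]), 'finger_gap': 0.9991307606109406}
```

View pics/scene1.png

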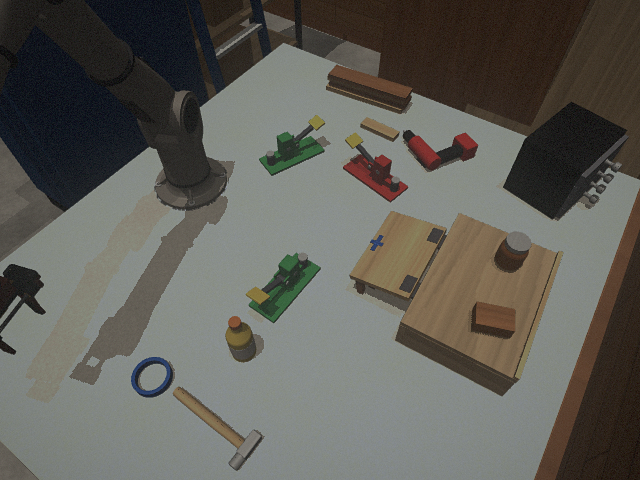

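View pics/top1.png

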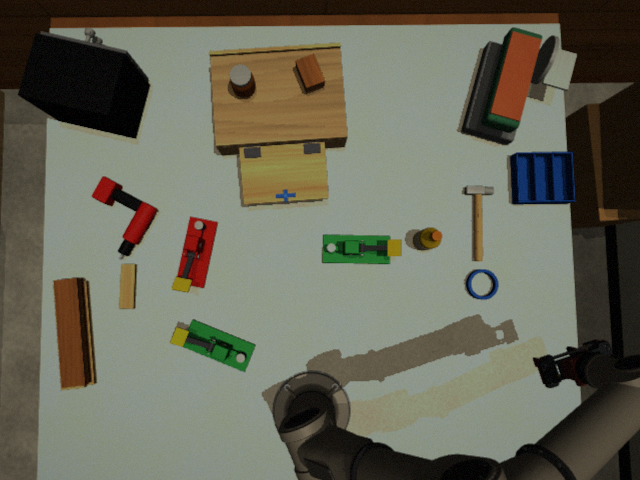

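Scene view: the red jack is at about (377,175), the platform leaf with its blue cross at (376,242). Top view: the red jack is at (197,252) with its nose up (saddle at 199,225, pad at 182,284), and the cross is at (286,196). The green jacks are decoys.

```bash
python3 - <<'E'
from h import *
np.set_printoptions(precision=4,suppress=True)
def cen(m): 
    n,l,s,ce=cv2.connectedComponentsWithStats(m.astype(np.uint8)); i=1+np.argmax(s[1:,4]); return ce[i],s[i,4],(l==i)
out=[]
for n,jb,pb in(('top',(160,205,230,300),(225,130,345,215)),('scene',(335,125,415,205),(345,205,450,305))):
    c=cap(n); im=c['image']; hsv=cv2.cvtColor(im,cv2.COLOR_RGB2HSV)
    H,S,V=[hsv[...,i].astype(int) for i in range(3)]
    def box(m,b):
        o=np.zeros(m.shape,bool); o[b[1]:b[3],b[0]:b[2]]=m[b[1]:b[3],b[0]:b[2]]; return o
    y=cen(box((abs(H-27)<6)&(S>130)&(V>90),jb)); b=cen(box((abs(H-112)<14)&(S>110),pb)); r=cen(box(((H<8)|(H>172))&(S>130)&(V>50),jb))
    print(n,'pad',y[:2],onz(c,*y[0],.1035),'cross',b[:2],onz(c,*b[0],.086),'red',r[:2])
    x0,y0,x1,y1=jb; a=cv2.resize(im[y0:y1,x0:x1],None,fx=4,fy=4,interpolation=cv2.INTER_CUBIC)
    x0,y0,x1,y1=pb; d=cv2.resize(im[y0:y1,x0:x1],None,fx=3,fy=3,interpolation=cv2.INTER_CUBIC)
    out.append((a,d))
cv=np.zeros((600,800,3),np.uint8)
a,d=out[0]; cv[:a.shape[0],:a.shape[1]]=a; cv[:d.shape[0],300:300+d.shape[1]]=d
a,d=out[1]; a=a[:320]; cv[280:600,300:300+a.shape[1]]=a
cv2.imwrite('pics/z1.png',cv[...,::-1])
E
```

```text
top pad (array([181.2837, 284.1628]), np.int32(215)) [0.3979 0.3777 0.1035] cross (array([284.9663, 195.3483]), np.int32(89)) [0.6624 0.0694 0.086 ] red (array([197.7781, 250.8856]), np.int32(1469))
scene pad (array([353.6835, 139.8777]), np.int32(139)) [0.3975 0.3783 0.1035] cross (array([376.5   , 242.2439]), np.int32(82)) [0.6615 0.0708 0.086 ] red (array([372.522 , 180.1164]), np.int32(636))
```

View pics/z1.png

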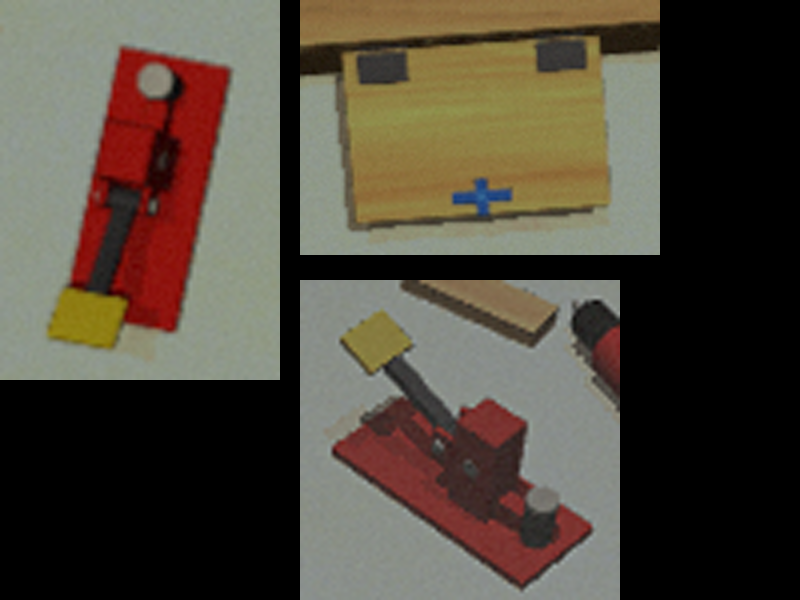

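The zoom shows the jack's plate corners, its saddle and the leaf edges clearly. Next I work out positions and yaws from those pixels.

```bash
python3 - <<'E'
from h import *
np.set_printoptions(precision=4,suppress=True)
T=cap('top');S=cap('scene')
yaw=lambda d:np.degrees(np.arctan2(d[1],d[0]))
A=onz(T,190.5,216.75,.01);B=onz(T,217.75,222.25,.01);C=onz(T,204,287.75,.01);s=onz(T,198.75,225.25,.056);p=onz(T,181.28,284.16,.1035)
print('T',A,B,C,s,p,'nose',(A+B)/2,'yaws',yaw(B-A)+90,yaw(B-C),yaw(s-p),np.linalg.norm(A-B),np.linalg.norm(B-C),np.linalg.norm(s-p))
A=onz(S,408,187,.01);B=onz(S,390.25,202,.01);C=onz(S,343.25,167.5,.01);s=onz(S,395.75,178.75,.056);p=onz(S,353.68,139.88,.1035)
print('S',A,B,C,s,p,'nose',(A+B)/2,'yaws',yaw(B-A)+90,yaw(B-C),yaw(s-p),np.linalg.norm(A-B),np.linalg.norm(B-C),np.linalg.norm(s-p))
l=onz(T,244,204,.083);r=onz(T,328.3,198.3,.083);print('leaf',l,r,yaw(r-l)+90,np.linalg.norm(l-r),(l+r)/2)
l=onz(T,225,145,.11);r=onz(T,345,136.7,.11);print('box',yaw(r-l)+90)
# subpixel: box back edge & leaf front edge via scene
hsv=cv2.cvtColor(T['image'],cv2.COLOR_RGB2HSV)
for nm,z,us,lo,hi in(('leaf',.083,range(250,324,3),190,215),('boxfront',.11,range(222,340,4),125,160)):
    g=cv2.GaussianBlur(hsv[...,1] if nm=='leaf' else hsv[...,2],(3,3),0).astype(float)
    P=[]
    for u in us:
        d=g[lo+1:hi,u]-g[lo:hi-1,u]; i=int(np.argmin(d)); w=np.clip(-d[max(i-1,0):i+2],0,None)
        P.append(onz(T,u,lo+.5+(w*np.arange(max(i-1,0),max(i-1,0)+len(w))).sum()/w.sum(),z))
    P=np.array(P); k=np.ones(len(P),bool)
    for _ in range(3):
        f=np.polyfit(P[k,1],P[k,0],1); e=abs(P[:,0]-np.polyval(f,P[:,1])); k=e<max(.0015,np.median(e)*2)
    print(nm,'yaw',-np.degrees(np.arctan(f[0])),'resid',e[k].std(),k.sum(),len(k))
E
```

```text
T [0.6114 0.3751 0.01  ] [0.5925 0.2883 0.01  ] [0.3849 0.3316 0.01  ] [0.5781 0.3379 0.056 ] [0.3979 0.3777 0.1035] nose [0.6019 0.3317 0.01  ] yaws -12.257756151174902 -11.798098746378933 -12.453478583360155 0.08885966593225203 0.21207073234691623 0.19053242064583872
S [0.6144 0.3752 0.01  ] [0.5973 0.2857 0.01  ] [0.3896 0.333  0.01  ] [0.5793 0.3437 0.056 ] [0.3975 0.3783 0.1035] nose [0.6058 0.3305 0.01  ] yaws -10.800461296552129 -12.825776261385565 -10.757241207204114 0.09114350974810967 0.2129951558718785 0.19101112517106625
leaf [0.638  0.1944 0.083 ] [ 0.6521 -0.0624  0.083 ] 3.1462076462653528 0.257183048537186 [0.645 0.066 0.083]
box 3.3445354962336467
leaf yaw 3.3741181559453737 resid 0.00032771624301549345 22 25
boxfront yaw 3.3354352051863807 resid 0.00023775003053726866 30 30
```

```bash
python3 -m pendant '[[[0,0,0.165],[0.042,0.035,0.01],0.0878],[[0,0,0.33],[0.084,0.07,0.02],0.0878],[[0,0,0.495],[0.126,0.106,0.03],0.0878],[[0,0,0.66],[0.166,0.14,0.03],0.0878],[[0,0,0.825],[0.207,0.176,0.03],0.0878]]' && python3 -m pendant '[[[0,0,0.165],[0.026,0.054,0],0.0878],[[0,0,0.33],[0.052,0.108,0],0.0878],[[0,0,0.495],[0.078,0.162,0],0.0878],[[0,0,0.66],[0.104,0.216,0],0.0878],[[0,0,0.825],[0.13,0.27,0],0.0878]]' && python3 -m pendant '[[[0,0,0.165],[0.01,0.06,0],0.0878],[[0,0,0.33],[0.02,0.12,0],0.0878],[[0,0,0.495],[0.03,0.18,0],0.0878],[[0,0,0.66],[0.04,0.24,0],0.0878],[[0,0,0.825],[0.05,0.3,0],0.0878]]'
```

```text
time_s: 0.92
eef_pos: [0.4009, -0.4697, 0.2746]
orientation: [3.141, 0.0, -0.451]
force: [-0.2, -0.8, 0.1]
finger_gap: 1.003
time_s: 1.55
eef_pos: [0.5314, -0.198, 0.2749]
orientation: [3.141, -0.0, 0.379]
force: [1.0, 0.1, -0.4]
finger_gap: 0.997
time_s: 2.17
eef_pos: [0.5817, 0.1035, 0.2751]
orientation: [3.14, -0.0, 1.209]
force: [1.1, 0.6, -0.4]
finger_gap: 0.996
```

```bash
python3 -m pendant '[[[0,0,0.04],[-0.013,0.053,-0.01],0.0878],[[0,0,0.08],[-0.026,0.106,-0.02],0.0878],[[0,0,0.12],[-0.039,0.16,-0.035],0.0878],[[0,0,0.152],[-0.052,0.21,-0.06],0.0878],[[0,0,0.152],[-0.062,0.2475,-0.1],0.0878]]' && python3 - <<'E'
from h import *
a=cap('scene')['image'][80:280,260:500];b=cap('top')['image'][170:330,120:300]
a=cv2.resize(a,None,fx=2,fy=2);b=cv2.resize(b,None,fx=1.8,fy=1.8)
o=np.zeros((400,800,3),np.uint8);o[:400,:480]=a;o[:b.shape[0],480:480+b.shape[1]]=b[:,:320]
cv2.imwrite('pics/g1.png',o[...,::-1])
E
```

```text
time_s: 2.8
eef_pos: [0.5195, 0.354, 0.1756]
orientation: [3.138, -0.003, 1.362]
force: [0.5, -0.3, -0.7]
finger_gap: 1.001
```

View pics/g1.png

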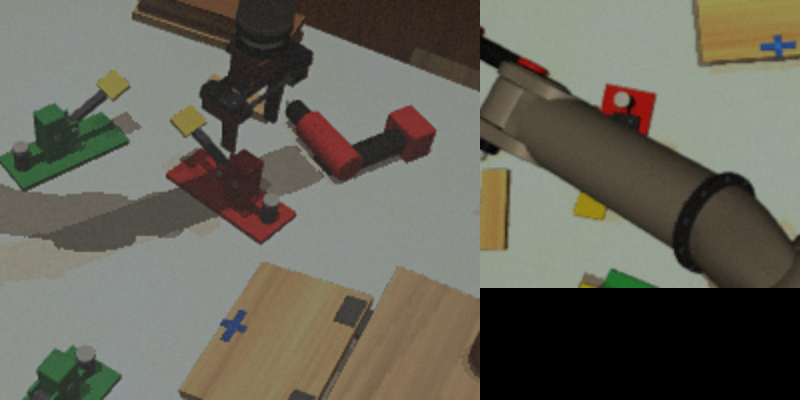

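The fingers stand either side of the housing, and the drill and offcut are clear. Descending to grip.

```bash
python3 -m pendant '[[[0,0,0],[0.0005,-0.003,-0.045],0.0878],[[0,0,0],[0.0005,-0.003,-0.0925],0.0878],[[0,0,0],[0.0005,-0.003,-0.0925],0.0878]]' 40 && python3 -m pendant '[[[0,0,0],[0,0,0],0.06],[[0,0,0],[0,0,0],0.035],[[0,0,0],[0,0,0],0.02],[[0,0,0],[0,0,0],0.02],[[0,0,0],[0,0,0],0.02]]' 40 && python3 -c "
from h import *
s=env.read_state();print(s['force'],s['moment'],s['finger_gap']*.0878)"
```

```text
time_s: 3.28
eef_pos: [0.5144, 0.3486, 0.0761]
orientation: [-3.133, 0.007, 1.367]
force: [0.8, 0.0, 1.5]
finger_gap: 1.0
time_s: 3.9
eef_pos: [0.5148, 0.3502, 0.0768]
orientation: [-3.134, 0.004, 1.368]
force: [1.8, 4.6, -0.9]
finger_gap: 0.47
[ 1.76662181  4.55664196 -0.87953868] [ 0.94848493 -0.43417209 -0.08364547] 0.04129248369175231
```

```bash
python3 -m pendant '[[[0,0,0],[0,0,0.006],0.02],[[0,0,0],[0,0,0.012],0.02],[[0,0,0.05],[0,-0.03,0.012],0.02],[[0,0,0.1],[0,-0.07,0.012],0.02],[[0,0,0.16],[0.003,-0.115,0.012],0.02]]' && python3 - <<'E'
from h import *
a=cap('scene','l1.png')['image'][110:290,260:480]
cv2.imwrite('pics/l1.png',cv2.resize(a,None,fx=3,fy=3)[...,::-1])
E
```

```text
time_s: 4.53
eef_pos: [0.517, 0.2338, 0.0885]
orientation: [-3.133, 0.005, 1.531]
force: [1.1, -0.1, -8.3]
finger_gap: 0.456
```

View pics/l1.png

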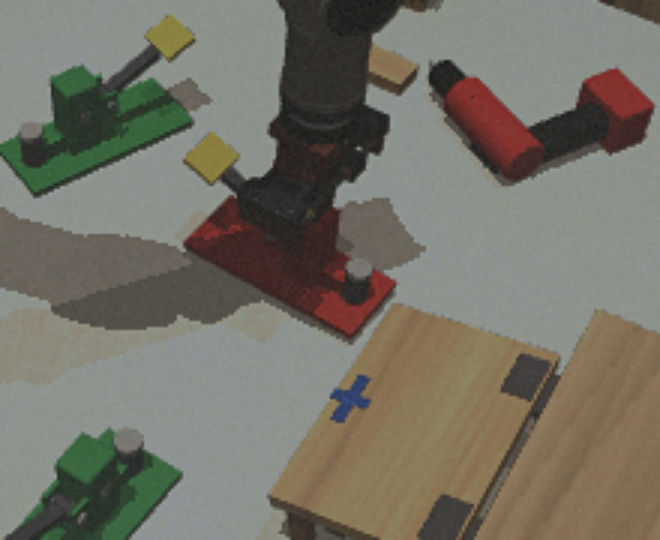

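The jack is held level about 12 mm up, with its nose still short of the leaf edge. Continuing to the pre-insertion pose.

```bash
python3 -m pendant '[[[0,0,0.05],[0.002,-0.05,0],0.02],[[0,0,0.098],[0.005,-0.1,0],0.02],[[0,0,0.098],[0.01,-0.145,0],0.02],[[0,0,0.098],[0.015,-0.172,0],0.02],[[0,0,0.098],[0.015,-0.172,0],0.02]]' && python3 - <<'E'
from h import *
a=cap('scene')['image'][130:310,260:480];b=cap('top')['image'][130:310,210:345]
o=np.zeros((540,800,3),np.uint8);a=cv2.resize(a,None,fx=2,fy=2);b=cv2.resize(b,None,fx=2.5,fy=2.5)
o[:360,:440]=a;o[:450,460:460+b.shape[1]]=b
cv2.imwrite('pics/p1.png',o[...,::-1])
E
```

```text
time_s: 5.2
eef_pos: [0.533, 0.0481, 0.0865]
orientation: [-3.13, 0.017, 1.618]
force: [-0.7, 0.8, -9.2]
finger_gap: 0.455
```

View pics/p1.png

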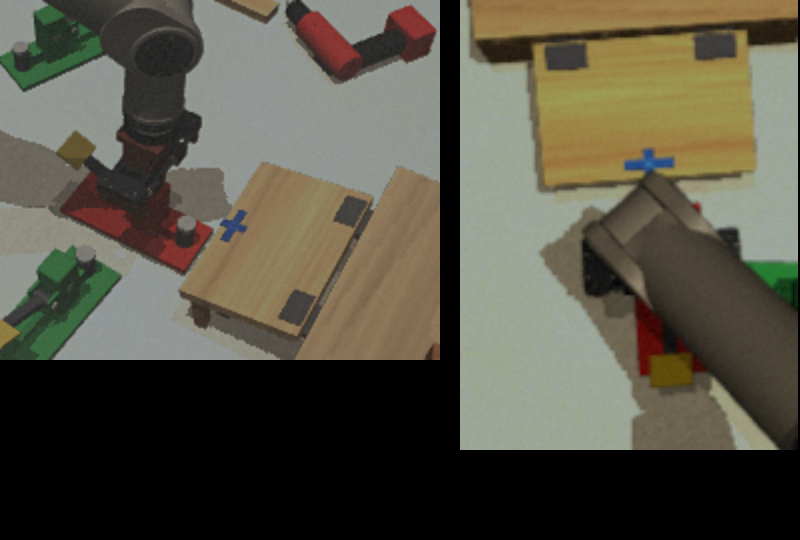

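The jack is just short of the leaf edge, but it overshot about 14 mm to the right. Moving it back and letting it settle.

```bash
python3 -m pendant '[[[0,0,0.01],[0.001,0.007,0],0.02],[[0,0,0.01],[0.001,0.014,0],0.02],[[0,0,0.01],[0.001,0.014,0],0.02],[[0,0,0.01],[0.001,0.014,0],0.02]]' && python3 - <<'E'
from h import *
np.set_printoptions(precision=4,suppress=True)
c=cap('scene','s2.png');t=cap('top');im=c['image']
hsv=cv2.cvtColor(im,cv2.COLOR_RGB2HSV).astype(int);H,S,V=hsv[...,0],hsv[...,1],hsv[...,2]
s=env.read_state();p=s['eef_pos'];print(p,s['orientation'])
def m(c,b):
    h=cv2.cvtColor(c['image'],cv2.COLOR_RGB2HSV).astype(int);k=np.zeros(h.shape[:2],bool)
    k[b[1]:b[3],b[0]:b[2]]=True;k&=(abs(h[...,0]-27)<6)&(h[...,1]>130)&(h[...,2]>60)
    v,u=np.nonzero(k);return u.mean(),v.mean(),k.sum()
for c,b in((c,(270,180,315,225)),(t,(275,255,310,300))):
    u,v,n=m(c,b);print(u,v,n,onz(c,u,v,.1035+p[2]-.0768))
x=c
a=env.capture('scene')['image'][150:250,260:400]
cv2.imwrite('pics/s2c.png',cv2.resize(a,None,fx=5,fy=5,interpolation=cv2.INTER_CUBIC)[...,::-1])
E
```

```text
time_s: 5.8
eef_pos: [0.5337, 0.0665, 0.0869]
orientation: [-3.131, 0.015, 1.634]
force: [0.4, -0.1, -9.3]
finger_gap: 0.454
[0.5338 0.066  0.0869] [-3.1309  0.0148  1.6327]
301.93548387096774 199.74193548387098 62 [0.4115 0.0644 0.1136]
289.26943005181346 277.7720207253886 193 [0.412  0.0581 0.1136]
```

View pics/s2c.png

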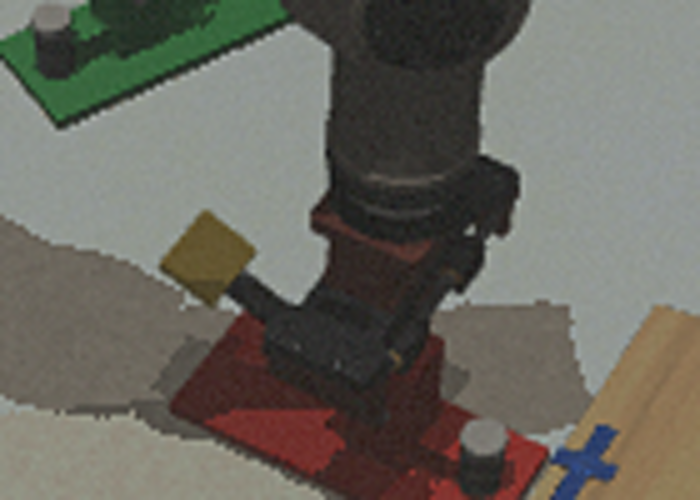

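The jack sits in front of the leaf with its saddle at about (357,237) full-image. Lowering it to the bench, then checking alignment.

```bash
python3 -m pendant '[[[0.01,0,0],[0,0,-0.005],0.02],[[0.01,0,0],[0,0,-0.0095],0.02],[[0.01,0,0],[0,0,-0.0095],0.02]]' && python3 - <<'E'
from h import *
np.set_printoptions(precision=4,suppress=True)
c=cap('scene');t=cap('top')
s=env.read_state();p=s['eef_pos'];print(p,s['orientation'],s['force'])
ex=np.array([.9983,.0586]);ey=np.array([-.0586,.9983]);L=np.array([.662,.070])
def pl(q): d=q[:2]-L; return d@ex,d@ey
def m(c,b,f):
    h=cv2.cvtColor(c['image'],cv2.COLOR_RGB2HSV).astype(int);k=np.zeros(h.shape[:2],np.uint8)
    k[b[1]:b[3],b[0]:b[2]]=1;k=(k>0)&f(h[...,0],h[...,1],h[...,2])
    n,l,st,ce=cv2.connectedComponentsWithStats(k.astype(np.uint8));i=1+np.argmax(st[1:,4]);return *ce[i],st[i,4]
yel=lambda H,S,V:(abs(H-27)<7)&(S>110)&(V>50)
gr=lambda H,S,V:(S<60)&(V>110)
for n,c,b in(('s',c,(285,185,315,225)),('t',t,(275,255,310,300))):
    u,v,k=m(c,b,yel);q=onz(c,u,v,.1035);print('pad',n,u,v,k,q,pl(q))
c=cap('scene');u,v,k=m(c,(348,228,366,246),gr);q=onz(c,u,v,.056);print('saddle',u,v,k,q,pl(q))
a=np.zeros((600,800,3),np.uint8)
a[:,:]=cv2.resize(c['image'][170:260,280:400],(800,600),interpolation=cv2.INTER_CUBIC);cv2.imwrite('pics/s3.png',a[...,::-1])
E
```

```text
time_s: 6.32
eef_pos: [0.5338, 0.0658, 0.0772]
orientation: [-3.131, 0.005, 1.632]
force: [0.5, 0.6, -9.0]
finger_gap: 0.453
[0.5337 0.0659 0.0772] [-3.1313  0.0047  1.6325] [-0.0547 -0.5875 -9.0705]
pad s 301.0223463687151 203.268156424581 179 [0.4118 0.0587 0.1035] (np.float64(-0.25046185113915675), np.float64(0.0034088960230158004))
pad t 289.5990338164251 277.8888888888889 207 [0.4117 0.0575 0.1035] (np.float64(-0.25062772707690373), np.float64(0.002228866723298193))
saddle 356.6551724137931 238.08620689655172 58 [0.5977 0.0723 0.056 ] (np.float64(-0.06404005213540177), np.float64(0.006055570537398365))
```

View pics/s3.png

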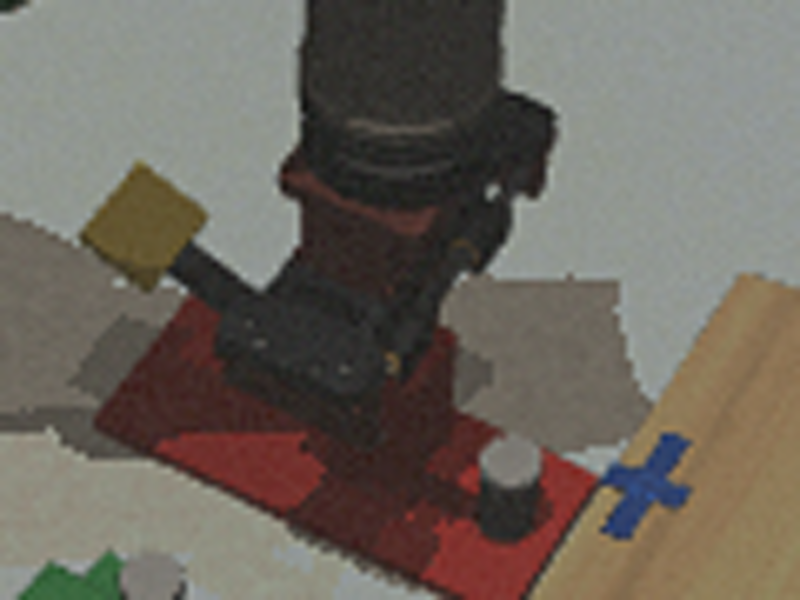

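```bash
python3 -m pendant '[[[0,0,-0.003],[0,-0.0034,-0.001],0.02],[[0,0,-0.003],[0.012,-0.0027,-0.001],0.02],[[0,0,-0.003],[0.028,-0.0018,-0.001],0.02],[[0,0,-0.003],[0.044,-0.0008,-0.001],0.02],[[0,0,-0.003],[0.056,-0.0001,-0.001],0.02]]' && python3 -m pendant '[[[0,0,0],[0,0,0],0.02],[[0,0,0],[0,0,0],0.02]]'; python3 - <<'E'
from h import *
np.set_printoptions(precision=4,suppress=True)
s=env.read_state();p=s['eef_pos'];d=p[:2]-[.662,.07]
print(p,s['orientation'],s['force'],s['moment'],'along,lat',d@[.9983,.0586],d@[-.0586,.9983])
E
```

```text
time_s: 7.1
eef_pos: [0.5896, 0.0661, 0.077]
orientation: [-3.13, 0.005, 1.63]
force: [-7.5, -0.9, 7.5]
finger_gap: 0.457
time_s: 7.35
eef_pos: [0.59, 0.0659, 0.0771]
orientation: [-3.132, 0.005, 1.629]
force: [1.0, 0.6, -4.7]
finger_gap: 0.454
[0.59   0.0659 0.0771] [-3.1315  0.0049  1.6295] [ 1.0258  0.5524 -4.7354] [ 0.2487 -0.4866 -0.0948] along,lat -0.07208062543916534 0.0001735747380098236
```

```bash
python3 -m pendant '[[[0,0,0],[0.003,0.0002,0],0.02],[[0,0,0],[0.005,0.0003,0],0.02],[[0,0,0],[0.006,0.0004,0],0.02]]'; python3 -m pendant '[[[0,0,0],[0.0015,0.0001,0],0.02],[[0,0,0],[0.003,0.0002,0],0.02]]';  python3 -m pendant '[[[0,0,0],[0.0015,0.0001,0],0.02],[[0,0,0],[0.003,0.0002,0],0.02]]'
```

```text
time_s: 7.72
eef_pos: [0.5956, 0.0663, 0.0771]
orientation: [-3.131, 0.005, 1.63]
force: [-4.2, -1.1, 0.5]
finger_gap: 0.454
time_s: 7.98
eef_pos: [0.5986, 0.0665, 0.077]
orientation: [-3.13, 0.005, 1.63]
force: [-4.4, -1.2, 0.3]
finger_gap: 0.452
time_s: 8.22
eef_pos: [0.5991, 0.0668, 0.0773]
orientation: [-3.125, 0.007, 1.63]
force: [-18.2, -3.2, 14.3]
finger_gap: 0.452
```

Contact with the stop came at the expected distance: 18 N against the push. One more small push, then a look.

```bash
python3 -m pendant '[[[0,0,0],[0.002,0.0001,-0.0005],0.02],[[0,0,0],[0.002,0.0001,-0.0005],0.02]]'; python3 - <<'E'
from h import *
np.set_printoptions(precision=4,suppress=True)
c=cap('scene');t=cap('top')
s=env.read_state();p=s['eef_pos'];print(p,s['orientation'],s['force'])
ex=np.array([.9983,.0586]);ey=np.array([-.0586,.9983]);L=np.array([.662,.070])
def pl(q): d=q[:2]-L; return d@ex,d@ey
def m(c,b):
    h=cv2.cvtColor(c['image'],cv2.COLOR_RGB2HSV).astype(int);k=np.zeros(h.shape[:2],np.uint8)
    k[b[1]:b[3],b[0]:b[2]]=1;k=(k>0)&(abs(h[...,0]-27)<7)&(h[...,1]>110)&(h[...,2]>50)
    n,l,st,ce=cv2.connectedComponentsWithStats(k.astype(np.uint8));i=1+np.argmax(st[1:,4]);return *ce[i],st[i,4]
for n,c,b in(('s',c,(300,200,340,250)),('t',t,(270,235,310,280))):
    u,v,k=m(c,b);q=onz(c,u,v,.1035);print('pad',n,u,v,k,q,pl(q))
E
```

```text
time_s: 8.48
eef_pos: [0.5991, 0.0668, 0.0773]
orientation: [-3.121, 0.008, 1.63]
force: [-12.4, -3.6, 9.9]
finger_gap: 0.456
[0.5991 0.0669 0.0772] [-3.1215  0.0077  1.6296] [-13.063  -3.091   9.469]
pad s 319.77966101694915 212.4858757062147 177 [0.4771 0.0602 0.1035] (np.float64(-0.18511834680001307), np.float64(0.001076045267103709))
pad t 289.08376963350787 255.9371727748691 191 [0.4768 0.0583 0.1035] (np.float64(-0.18553815750619435), np.float64(-0.000804051577596159))
```

The pad sits 185 mm behind the lift point with lateral error within 1 mm, so the jack is seated as wanted. Releasing it and rising.

```bash
python3 -m pendant '[[[0,0,0],[0,0,0],0.03],[[0,0,0],[0,0,0],0.0878],[[0,0,0],[0,0,0],0.0878],[[0,0,0],[0,0,0],0.0878],[[0,0,0],[0,0,0],0.0878]]' 15 && python3 -m pendant '[[[0,0,0],[0,0,0.02],0.0878],[[0,0,0],[0,0,0.06],0.0878],[[0,0,0],[0,0,0.1],0.0878],[[0,0,0],[-0.06,0,0.1],0.02],[[0,0,0],[-0.11,-0.004,0.1],0]]' && python3 -m pendant '[[[0,0,0],[0,0,0],0],[[0,0,0],[0,0,0],0],[[0,0,0],[0,0,0],0],[[0,0,0],[0,0,0],0]]'; python3 - <<'E'
from h import *
np.set_printoptions(precision=4,suppress=True)
c=cap('scene')
s=env.read_state();p=s['eef_pos'];print(p,s['orientation'],s['force'],s['finger_gap'])
cv2.imwrite('pics/r1.png',cv2.resize(c['image'][150:300,260:460],None,fx=4,fy=4,interpolation=cv2.INTER_CUBIC)[...,::-1])
E
```

```text
time_s: 9.2
eef_pos: [0.5994, 0.0669, 0.0774]
orientation: [-3.122, 0.008, 1.629]
force: [0.7, -0.1, 0.0]
finger_gap: 0.868
time_s: 9.82
eef_pos: [0.4884, 0.0637, 0.179]
orientation: [-3.124, 0.008, 1.63]
force: [-0.2, 0.5, 1.0]
finger_gap: 0.815
time_s: 10.32
eef_pos: [0.4893, 0.064, 0.1791]
orientation: [-3.125, 0.007, 1.63]
force: [-0.1, 0.2, 0.1]
finger_gap: 0.356
[0.489 0.064 0.179] [-3.1242  0.0069  1.6302] [ 0.4451  0.8577 -0.0603] 0.3086041327945422
```

View pics/r1.png

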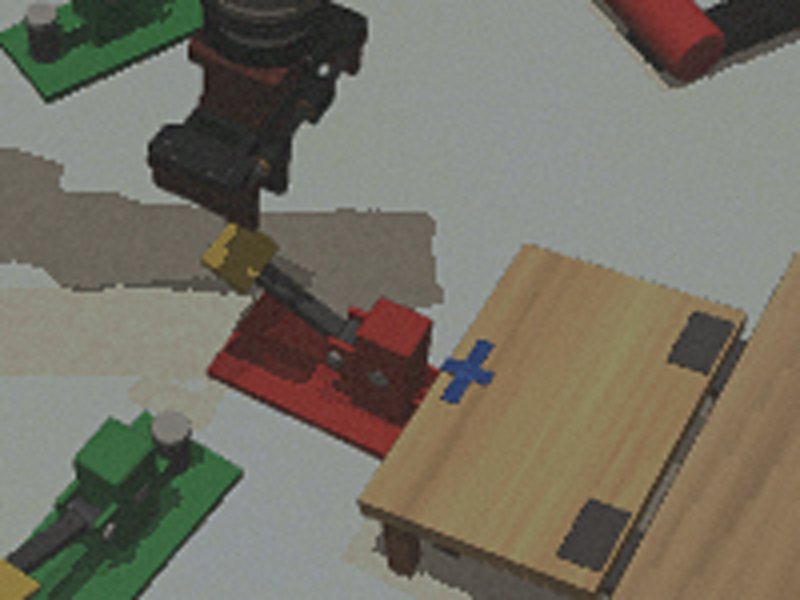

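The jack stands free under the leaf, with the cross and the red housing in line. The fingers are still closing. Next I move over the pad.

```bash
python3 -m pendant '[[[0,0,0],[-0.009,-0.003,0],0],[[0,0,0],[-0.0167,-0.005,0],0],[[0,0,0],[-0.0167,-0.005,-0.01],0],[[0,0,0],[-0.0167,-0.005,-0.025],0],[[0,0,0],[-0.0167,-0.005,-0.035],0]]' && python3 - <<'E'
from h import *
np.set_printoptions(precision=4,suppress=True)
s=env.read_state();p=s['eef_pos'];d=p[:2]-[.662,.07]
print(p,s['force'],s['finger_gap'],'along,lat',d@[.9983,.0586],d@[-.0586,.9983])
t=cap('top');h=cv2.cvtColor(t['image'],cv2.COLOR_RGB2HSV).astype(int)
k=np.zeros(h.shape[:2],bool);k[150:212,270:300]=1;k&=(abs(h[...,0]-112)<14)&(h[...,1]>110)
v,u=np.nonzero(k);print('cross top px',u.mean(),v.mean(),k.sum())
E
```

```text
time_s: 11.0
eef_pos: [0.4719, 0.0589, 0.1425]
orientation: [-3.123, 0.007, 1.63]
force: [-0.3, -0.2, 0.7]
finger_gap: 0.005
[0.4719 0.0589 0.1425] [-0.2658 -0.1909  0.7022] 0.005361936422955296 along,lat -0.19040255320221405 5.693062181717349e-05
cross top px 284.9888888888889 195.4111111111111 90
```

```bash
python3 -m pendant '[[[0,0,0],[0,0,-0.01],0],[[0,0,0],[0,0,-0.018],0],[[0,0,0],[0,0,-0.026],0],[[0,0,0],[0,0,-0.034],0]]' && python3 -m pendant '[[[0,0,0],[0,0,-0.008],0],[[0,0,0],[0,0,-0.015],0],[[0,0,0],[0,0,-0.022],0],[[0,0,0],[0,0,-0.027],0]]'; cat > chk.py <<'E'
from h import *
import sys
np.set_printoptions(precision=4,suppress=True)
s=env.read_state();print(s['eef_pos'],s['force'])
for n,b in(('top',(265,150,305,215)),('scene',(355,220,400,260))):
    c=cap(n);h=cv2.cvtColor(c['image'],cv2.COLOR_RGB2HSV).astype(int)
    k=np.zeros(h.shape[:2],bool);k[b[1]:b[3],b[0]:b[2]]=1;k&=(abs(h[...,0]-112)<14)&(h[...,1]>110)
    v,u=np.nonzero(k);print(n,'cross px',u.mean(),v.mean(),k.sum(),'expect dropped',proj(c,[.662,.070,.086]),'level',proj(c,[.662,.070,.110]))
    if len(sys.argv)>1 and n=='scene': cv2.imwrite('pics/'+sys.argv[1],cv2.resize(c['image'][150:300,260:460],None,fx=4,fy=4,interpolation=cv2.INTER_CUBIC)[...,::-1])
E
python3 chk.py k1.png
```

```text
time_s: 11.55
eef_pos: [0.4708, 0.0589, 0.1076]
orientation: [-3.12, 0.007, 1.631]
force: [-5.7, -1.0, 10.8]
finger_gap: 0.006
time_s: 12.05
eef_pos: [0.469, 0.0588, 0.0802]
orientation: [-3.117, 0.009, 1.631]
force: [-7.0, -1.0, 10.5]
finger_gap: 0.004
[0.469  0.0588 0.0802] [-7.0486 -1.0381 10.4771]
top cross px 284.78494623655916 193.69892473118279 93 expect dropped [284.7771 195.4721] level [284.3877 194.0094]
scene cross px 377.54945054945057 237.46153846153845 91 expect dropped [376.5192 242.5338] level [377.3375 237.4368]
```

View pics/k1.png

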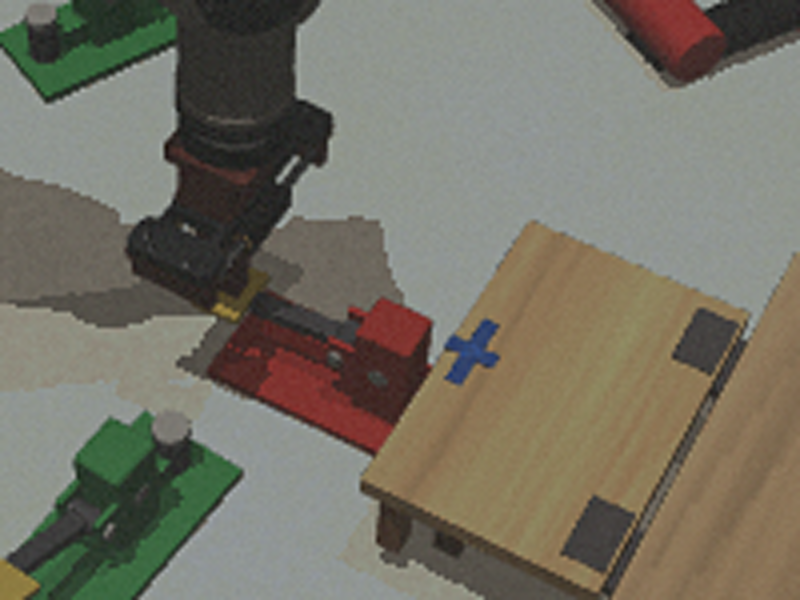

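The trial pump raised the leaf to nearly level (the scene cross is 5 px higher, at 377.5,237.5) and the jack didn't shift. Letting the handle come fully back up and checking that.

```bash
python3 -m pendant '[[[0,0,0],[0,0,0.01],0],[[0,0,0],[0,0,0.022],0],[[0,0,0],[0.001,0,0.036],0],[[0,0,0],[0.003,0,0.05],0],[[0,0,0],[0.003,0,0.062],0]]' && python3 -m pendant '[[[0,0,0],[0,0,0.006],0],[[0,0,0],[0,0,0.008],0],[[0,0,0],[0,0,0.008],0],[[0,0,0],[0,0,0.008],0]]'; python3 chk.py k2.png; python3 - <<'E'
from h import *
for n,b in(('scene',(300,200,340,250)),('top',(270,235,310,280))):
    c=cap(n);h=cv2.cvtColor(c['image'],cv2.COLOR_RGB2HSV).astype(int);k=np.zeros(h.shape[:2],bool)
    k[b[1]:b[3],b[0]:b[2]]=1;k&=(abs(h[...,0]-27)<7)&(h[...,1]>110)&(h[...,2]>50)
    v,u=np.nonzero(k);q=onz(c,u.mean(),v.mean(),.1035);print('pad',n,u.mean(),v.mean(),k.sum(),q.round(4))
E
```

```text
time_s: 12.78
eef_pos: [0.4711, 0.0586, 0.1423]
orientation: [-3.115, 0.009, 1.631]
force: [0.6, 0.0, 0.1]
finger_gap: 0.006
time_s: 13.28
eef_pos: [0.4708, 0.0585, 0.1499]
orientation: [-3.114, 0.009, 1.631]
force: [-0.2, -0.5, -0.1]
finger_gap: 0.006
[0.4708 0.0585 0.1499] [-0.1777 -0.4609 -0.1372]
top cross px 284.9888888888889 195.4111111111111 90 expect dropped [284.7771 195.4721] level [284.3877 194.0094]
scene cross px 376.4698795180723 242.33734939759037 83 expect dropped [376.5192 242.5338] level [377.3375 237.4368]
pad scene 319.82442748091603 214.01526717557252 131 [0.4804 0.0556 0.1035]
pad top nan nan 0 [nan nan nan]<stdin>:5: RuntimeWarning: Mean of empty slice.
  ret = ret.dtype.type(ret / rcount)
```

View pics/k2.png

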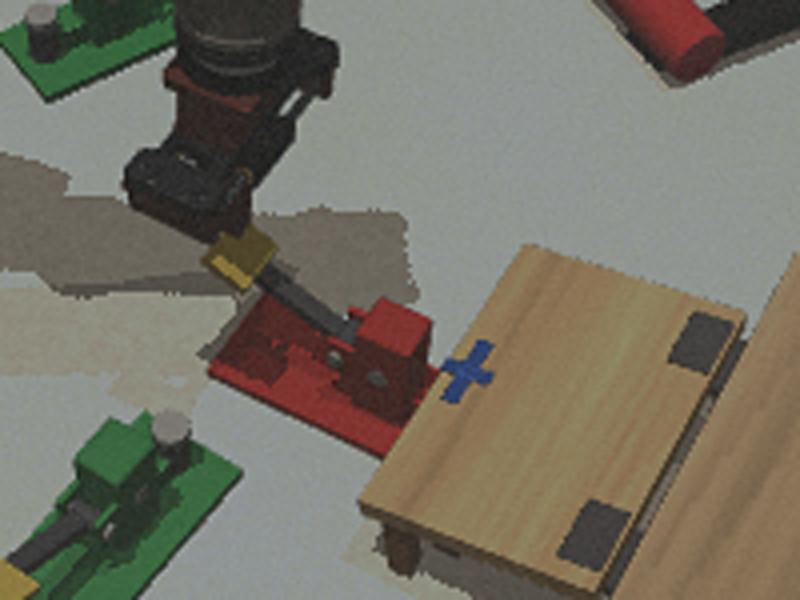

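The leaf is back down, the handle is up, and the jack hasn't moved. Second press, down to the stop.

```bash
python3 -m pendant '[[[0,0,0],[0.002,0,-0.012],0],[[0,0,0],[0.002,0,-0.022],0],[[0,0,0],[0.002,0,-0.031],0],[[0,0,0],[0.002,0,-0.039],0],[[0,0,0],[0.002,0,-0.046],0]]' && python3 -m pendant '[[[0,0,0],[0,0,-0.008],0],[[0,0,0],[0.001,0,-0.015],0],[[0,0,0],[0.001,0,-0.02],0],[[0,0,0],[0.001,0,-0.024],0]]' && python3 -m pendant '[[[0,0,0],[0,0,-0.002],0],[[0,0,0],[0,0,-0.003],0],[[0,0,0],[0,0,-0.003],0]]'; python3 chk.py
```

```text
time_s: 14.1
eef_pos: [0.4718, 0.0586, 0.1035]
orientation: [-3.112, 0.01, 1.631]
force: [-6.1, -1.5, 10.1]
finger_gap: 0.004
time_s: 14.6
eef_pos: [0.4705, 0.0585, 0.0787]
orientation: [-3.107, 0.011, 1.632]
force: [-9.0, -0.5, 18.6]
finger_gap: 0.007
time_s: 14.98
eef_pos: [0.4705, 0.0587, 0.0774]
orientation: [-3.107, 0.014, 1.632]
force: [-8.5, -3.5, 34.3]
finger_gap: 0.002
[0.4705 0.0587 0.0774] [-8.5073 -3.5066 34.328 ]
top cross px 284.5816326530612 193.6734693877551 98 expect dropped [284.7771 195.4721] level [284.3877 194.0094]
scene cross px 377.5934065934066 237.21978021978023 91 expect dropped [376.5192 242.5338] level [377.3375 237.4368]
```

The handle is on its stop (force up to 34 N) and the leaf is level. I ease the push a little to stay within limits, then confirm that it holds.

```bash
python3 -m pendant '[[[0,0,0],[0,0,-0.001],0],[[0,0,0],[0,0,-0.001],0],[[0,0,0],[0,0,-0.001],0]]'; python3 -m pendant '[[[0,0,0],[0,0,-0.001],0],[[0,0,0],[0,0,-0.001],0],[[0,0,0],[0,0,-0.001],0]]'; python3 chk.py k3.png
```

```text
time_s: 15.45
eef_pos: [0.4705, 0.0587, 0.0778]
orientation: [-3.107, 0.016, 1.633]
force: [-7.7, -3.1, 30.0]
finger_gap: 0.004
time_s: 15.82
eef_pos: [0.4705, 0.0588, 0.078]
orientation: [-3.107, 0.018, 1.633]
force: [-7.1, -2.5, 25.6]
finger_gap: 0.01
[0.4705 0.0588 0.078 ] [-7.0808 -2.516  25.6394]
top cross px 284.62886597938143 193.69072164948454 97 expect dropped [284.7771 195.4721] level [284.3877 194.0094]
scene cross px 377.4835164835165 237.28571428571428 91 expect dropped [376.5192 242.5338] level [377.3375 237.4368]
```

View pics/k3.png

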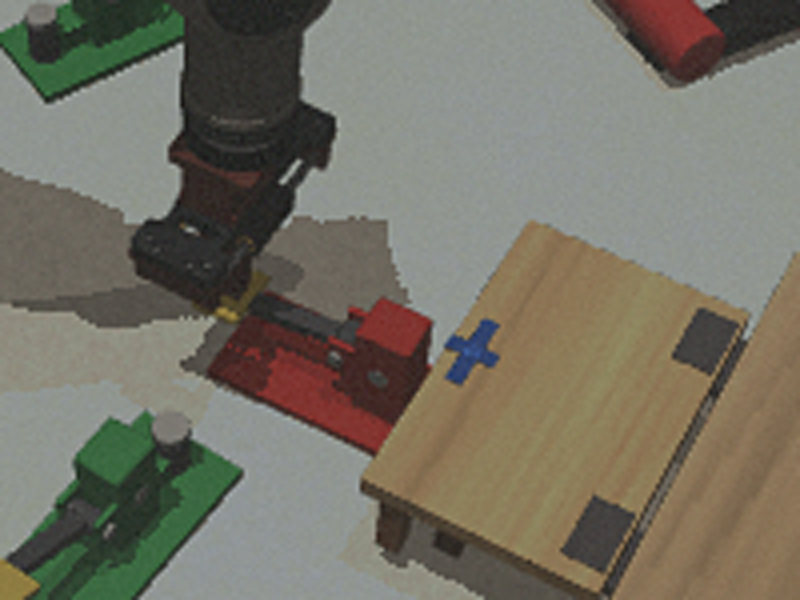

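The leaf is level, the jack is unmoved and the fingers are holding the pad down at 26 N. Handing in.

```bash
python3 -c "
from bench import env
print(env.close_job()); s=env.read_state(); print(s['time_s'],s['eef_pos'],s['force'])"
```

```text
the job is handed in; nothing more can be done
None
the job is handed in; nothing more can be done
```

The jack is set under the leaf and the job is handed in at about 16 s, with the gripper holding the handle down on its stop and the leaf level.

- **Setting the jack:** I gripped the red jack and carried it round to the leaf. I slid it in square until its nose met the stop bar, felt as 18 N against the push, then let go. Before I let go, the pad measured 185 mm behind the lift point, as expected. It was within about 1 mm of the centre line, and the tool's yaw matched the platform's.
- **Trial pump:** the leaf rose close to level. The handle then came back fully up and the leaf dropped back to its starting position.
- **Final press:** the handle is on its stop. The push peaked at 34 N, and I eased it to about 26 N before handing in. The tape cross is within about half a pixel of where I expected it with the leaf level. The jack showed no visible shift in the last picture.

Two checks were weak:
- The scene camera read sideways positions 1–6 mm further left than the top camera did, so I relied more on the top view and the gripper's own position.
- After the trial pump the arm hid the pad from the top camera. I judged the handle fully up from the scene picture and the zero force.

I viewed 11 pictures, one over the budget of 10.

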